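Try the lens clamp's catch

ROBOT

A 6-joint arm with a two-finger parallel gripper is mounted at the origin on the work surface. World frame = base frame: x ahead of the robot, y to its left, z up, the work surface at z = 0. Lengths are in m, angles in rad, forces in N, time in s.
With the tool pointing down it reaches from about 0.35 to 0.775 m from the base axis. Payload 7.3 kg.
Tool frame: the origin (TCP) lies on the mounting face of the last link; the fingertips stand 178 mm ahead of it and the grasp point (between the pads) lies 159 mm ahead of it (robot.tcp_to_tips is the distance from the TCP to the fingertips, in m); z points along the fingers, y is the direction in which the jaws open and shut (so a half turn about z gives the same grasp; the last joint's range is limited). The gripper opens to 92 mm and grips with 3 to 60 N. Pads are 19 mm wide; open, the fingers measure 130 mm over their backs; the gripper's body (75 mm by 190 mm) begins 47 mm behind the grasp point.
Start: joints at [-1.36, 0.342, 1.524, -0, 1.275, -0.146], TCP at [0.183, -0.492, 0.405] pointing down, gripper open.
Joint ranges: [-2.53, 2.53], [-0.77, 2.02], [0.04, 2.7], [-1, 4.14], [0.28, 2.66], [-3.11, 3.11]. Speed limits (rad/s): [2.57, 2.57, 3.14, 3.14, 3.14, 3.14].

INTERFACE

Orientations are given as [roll, pitch, yaw] about the fixed x, y, z axes, in that order (R = Rz(yaw) Ry(pitch) Rx(roll)).
In Python, from cell import robot, viewer gives the robot as it stands.
- The arm moves only by the shell command python3 -m creep 'ROWS' [OPENING] [FORCE]. ROWS is JSON, a list that holds one entry, the list of rows, each a list of 6 numbers: the shift along the world's x, y, z in mm, then the turn, a rotation vector about the world's x, y, z in degrees. A call has 1 to 5 rows; each row shifts and turns the pose as measured when the row begins; what a row does not reach is not made up. A row lasts 1/12 s, in which the tool goes at most 41.7 mm and 7.16 degrees, less where a joint would pass 70% of its speed; a pose out of reach is approached as far as the arm can. A call with a gripper value outside its range is refused whole. OPENING is the closure, from -1 (fully open) to 1 (shut), set as the call begins (- or left out, the last holds). The fingers move at their own pace and stop on an object; FORCE is the grip in N (left out, the last holds). Time passes only in rows, so rows that do not move let the fingers close. It gives the time, the measured TCP pose, the force and the opening at its end, in the units of the state.
- robot.observe(): the state, without advancing time (a new reading comes with each control period).
- viewer.read_camera(name): name is "scene" or "top" or "wrist"; returns the picture (420x560x3 uint8, blue, green, red); there is no depth.
- viewer.camera_model(name): a dict with "fx", "fy", "cx", "cy" (pixels), "pose" (4x4, takes a point from camera to world coordinates); the wrist camera has in their place "mount" (4x4, takes a point from camera to tool coordinates, whose origin is the TCP and whose axes are the flange's). Camera axes: x right, y up, looking along -z (the intrinsics and any distortion apply to the point x, -y, -z); pixel columns grow to the right and rows downward; lengths in m; the calibration is good to about 2 mm. A picture is of the moment at which its call begins: read the wrist's pose just before it. camera_model takes no time and is no camera call.
- robot.hand_in(): hands the job in, once; it reports no verdict.
The state is a dict: "time": time; "qpos": joint angles; "qvel": joint speeds; "joint_efforts": joint torques, N m; "tool_pos": TCP position; "tool_rot": TCP orientation; "contact_force": force on the tool from outside, world axes, zero at the start; "torque": the same for the moment, N m; "opening": finger opening in m.
Only numpy, scipy, OpenCV 4.12 (cv2) and the standard library are available. Lean on these libraries where they do the work, as an engineer would, in place of code of your own. Each camera call takes 0.05 s, during which the arm holds its last target. There are 200 camera calls.

TASK

One of the two lens clamps on the glass shelf has the plate with the upright stud waiting in its rail: try that clamp's catch before it is trusted with a lens. Slide the plate along the rail until the catch clicks behind its ridge, and let go so that the catch alone holds it. Then press the catch's pad so that the springs push the plate out again, and leave it lying free in the rail with the catch back at rest.

Things in the scene. Friction and masses are not known exactly. Their poses are not given: they have to be found in the camera images.
- plate: Loose aluminium plate (125 g) lying in the rail, 35-55 mm short of home. Slab 60 (x) x 50 x 10 mm, origin at the centre of its underside. An upright round stud, 18 mm thick, stands on its middle, z = 10 to 60 mm: grip it there. In front a tongue 20 mm wide reaches to x = 55 mm, ending in a cross ridge (top z = 12 mm). +x is the way to slide. (A smaller stud-less plate on the shelf is not used.)
- clamp_home (a point): Rail floor, 12 mm above the shelf: the plate's origin when home; axes as the plate's. Fixed steel clamp, 230 x 74 mm, up to 20 mm above this point (but for the catch). The plate slides easily; from x = -22 mm spring pins push back (3-7 N), with the catch 13 N in all; it clicks at -1. Push to x = +5 mm (stop at +8); let go, it rests at -1. Freed, it returns to -22. The other clamp is empty.
- catch (a joint): Spring catch of the clamp that holds the plate: an aluminium rocker lying lengthways at the rail's +x end. 0 rad = at rest, pad up, tooth down. The passing ridge lifts the tooth (about 0.15 rad) and it snaps back to 0: the click. Pressing the pad raises it to at most 0.30 rad; beyond about 0.17 the plate is freed. It springs back when let go.
- catch_pad (a point): Centre of the top of the catch's ribbed aluminium pad, 32 mm (along the rail) x 40 mm; at rest 41 mm above the shelf and 110 mm from clamp_home along the rail's +x. Press straight down 8 to 10 mm (stop at 10 mm) with shut fingers, 3 to 6 N, and hold it down for half a second.
Mind the look-alikes: they are no part of the job. Of the things that look like the plate, the middle-sized one is meant. What is shaped like the part that bears clamp_home but blue is not meant.

How it is judged:
On the way, in this order (a step that is already met when the one before it is completed fails the run):
1. the plate is home in the rail, the catch has dropped behind its ridge, and it is held by the catch alone, let go by the fingers (x of plate in the frame of clamp_home above -0.006 m and z of plate in the frame of clamp_home below 0.006 m and value of joint catch below 0.08 rad and contact force between the fingers and plate below 0.3 N), for 0.2 s.
2. the catch is pressed down, with the fingers off the plate (value of joint catch above 0.12 rad and contact force between the fingers and plate below 0.3 N), for 0.05 s.
At the end, for the whole second after the job is handed in: The plate lies flat and still in the rail (within 8 mm of its middle line, no more than 6 mm above its floor, tilted less than 0.15 rad), 10 to 85 mm back from home and so out of the catch, and the catch is back at rest (below 0.06 rad) (x of plate in the frame of clamp_home between -0.085 and -0.01 m and y of plate in the frame of clamp_home between -0.008 and 0.008 m and z of plate in the frame of clamp_home below 0.006 m and angle between plate's own z axis and vertical below 0.15 rad and value of joint catch below 0.06 rad and linear speed of plate below 0.02 m/s); the robot touches nothing.
It also fails if it takes over 35 s, if anything falls off the work surface, if the arm or the gripper's body presses on something with over 40 N, if the wrist force passes 120 N, or if a joint passes its speed limit or range.

## Working session

There is one attempt and no reset: what is moved stays moved. The work goes in short steps, Python scripts to look and compute and a shell command to move; the robot and the scene stay as the last step left them, time stands still between calls to the robot, and variables do not carry over. Pictures are saved under pics/ and viewed, about 8 in all and at most 12, crops included, and the job is handed in when it is done.

```bash
mkdir -p pics; ls
cat > h.py <<'E'
import numpy as np, cv2
from cell import robot, viewer
from scipy.spatial.transform import Rotation as R
def cam(name, st=None):
    m=viewer.camera_model(name)
    if 'pose' in m: P=np.array(m['pose'])
    else:
        st=st or robot.observe(); T=np.eye(4); T[:3,3]=st['tool_pos']; T[:3,:3]=R.from_euler('xyz',st['tool_rot']).as_matrix(); P=T@np.array(m['mount'])
    return m,P
def ray(mp,u,v):
    m,P=mp
    d=np.array([(u-m['cx'])/m['fx'],-(v-m['cy'])/m['fy'],-1]); return P[:3,3],P[:3,:3]@d
def onz(mp,u,v,z):
    o,d=ray(mp,u,v); return o+d*(z-o[2])/d[2]
def cross(r1,r2):
    (o1,d1),(o2,d2)=r1,r2
    s=np.linalg.lstsq(np.c_[d1,-d2],o2-o1,rcond=None)[0]
    a,b=o1+d1*s[0],o2+d2*s[1]; return (a+b)/2,np.linalg.norm(a-b)
def proj(mp,p):
    m,P=mp; q=P[:3,:3].T@(np.array(p)-P[:3,3]); return m['cx']-m['fx']*q[0]/q[2], m['cy']+m['fy']*q[1]/q[2]
E
python3 - <<'E'
from h import *
st=robot.observe();print(st)
for n in('top','scene','wrist'):
    print(n,{k:(np.round(v,3).tolist() if not isinstance(v,str) else v) for k,v in viewer.camera_model(n).items()})
    cv2.imwrite(f'pics/{n}0.png',viewer.read_camera(n))
E
```

```text
pics
{'time': 0.0, 'qpos': array([-1.36002418e+00,  3.42715725e-01,  1.52502724e+00, -5.03742080e-07,
        1.27538732e+00, -1.46027590e-01]), 'qvel': array([-1.80019536e-03,  3.98083602e-04,  4.39160875e-04,  1.16755043e-03,
        4.26750126e-05, -1.53732839e-04]), 'joint_efforts': array([ 6.93579950e-04, -4.31241381e+01, -2.44213593e+01,  7.19156535e-02,
        5.60371298e-02, -1.28886263e-04]), 'tool_pos': array([ 0.18334862, -0.49179606,  0.40404481]), 'tool_rot': array([-3.14007132e+00, -2.23262827e-04,  3.56799712e-01]), 'contact_force': array([-0.07426383,  0.46643942, -0.57466067]), 'torque': array([-0.05727592,  0.0110204 , -0.03108891]), 'opening': 0.09216621976880379}
top {'fx': 445.85, 'fy': 445.85, 'cx': 276.627, 'cy': 202.297, 'pose': [[-0.015, 0.994, -0.112, 0.343], [-1.0, -0.014, 0.013, -0.134], [0.012, 0.112, 0.994, 1.076], [0.0, 0.0, 0.0, 1.0]]}
scene {'fx': 381.057, 'fy': 381.057, 'cx': 282.228, 'cy': 203.42, 'pose': [[0.137, -0.652, 0.746, 1.195], [0.99, 0.103, -0.092, -0.215], [-0.017, 0.751, 0.66, 0.696], [0.0, 0.0, 0.0, 1.0]]}
wrist {'fx': 375.592, 'fy': 375.592, 'cx': 285.01, 'cy': 208.243, 'mount': [[0.0, 0.967, 0.254, 0.068], [1.0, -0.0, -0.0, 0.0], [-0.0, 0.254, -0.967, 0.02], [0.0, 0.0, 0.0, 1.0]]}
```

View pics/top0.png

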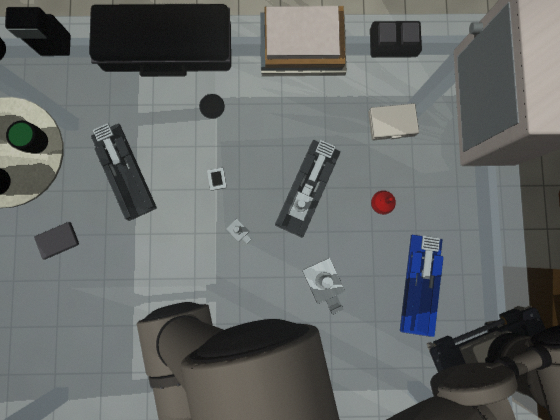

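View pics/scene0.png

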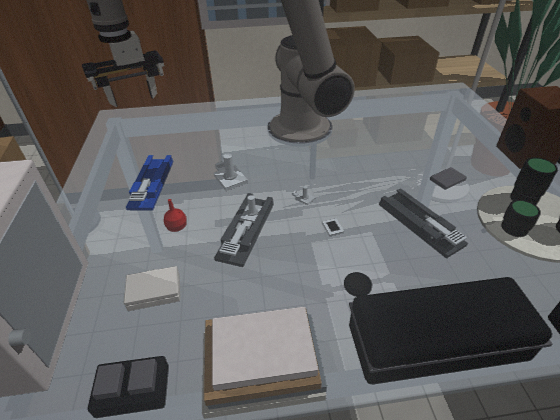

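The target clamp is the dark one in the middle. In the top view it runs from (290,230) to (325,145), with its stud near (303,202) and its pad near (323,149). The scene view shows it at (245,228). The blue clamp, the empty left clamp, and the large and small loose plates are look-alikes. Next I'll zoom in to measure.

Run:
```python
from h import *
a=cv2.imread('pics/top0.png')[130:245,265:355]; b=cv2.imread('pics/scene0.png')[180:270,205:285]
a=cv2.resize(a,None,fx=5,fy=5,interpolation=2)[:575];b=cv2.resize(b,None,fx=4.25,fy=4.25,interpolation=2)
o=np.zeros((575,800,3),np.uint8);o[:,:450]=a;o[:b.shape[0],455:455+b.shape[1]]=b[:,:345]
cv2.imwrite('pics/z1.png',o)
```

```text
(no output)
```

View pics/z1.png

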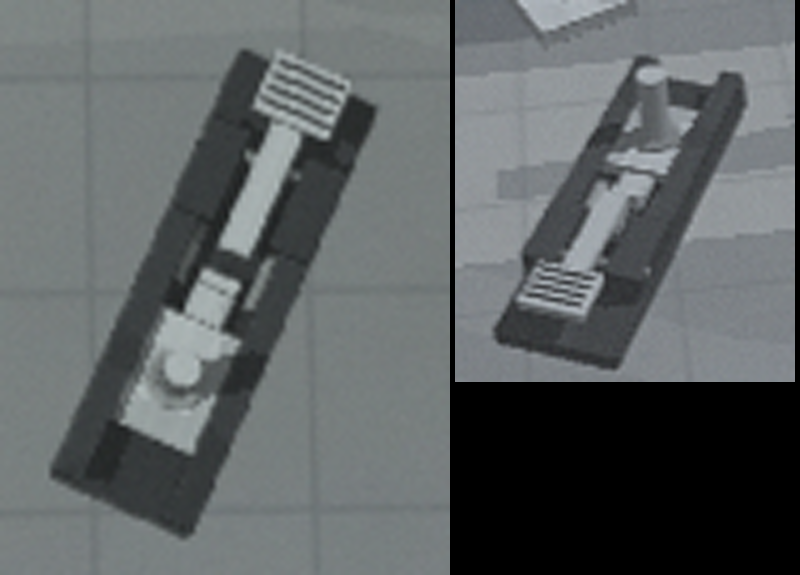

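Zoomed view: in the top image the stud's top is at zoom (184,370) and the pad centre at (302,95). In the scene image the stud's top is at (653,75) and the pad at (561,289).

Run:
```python
from h import *
t=cam('top');s=cam('scene')
T=lambda u,v:(265+u/5-.4,130+v/5-.4); S=lambda u,v:(205+(u-455)/4.25-.4,180+v/4.25-.4)
for n,a,b in(('stud',T(184,370),S(653,75)),('pad',T(302,95),S(561,289))):
    p,e=cross(ray(t,*a),ray(s,*b));print(n,p.round(4),e.round(4))
pad=onz(t,*T(302,95),.041);stud=onz(t,*T(184,370),.072)
d=pad-stud;print('dir stud->pad',pad,stud,np.linalg.norm(d[:2]),np.degrees(np.arctan2(d[1],d[0])))
c=[onz(t,*T(*q),.03) for q in((245,50),(375,105),(188,537),(53,473))]
print(np.round(c,4)); 
for i,j in((3,0),(2,1),(1,0)): e=c[j]-c[i];print(np.linalg.norm(e[:2]),np.degrees(np.arctan2(e[1],e[0])))
print('stud slab z=.022 centre',)
```

```text
stud [ 0.452  -0.2034  0.0707] 0.001
pad [ 0.5862 -0.2654  0.0385] 0.0007
dir stud->pad [ 0.58558348 -0.26472693  0.041     ] [ 0.45184234 -0.20379271  0.072     ] 0.14696826855060754 -24.494632920372613
[[ 0.6105 -0.2393  0.03  ]
 [ 0.5828 -0.301   0.03  ]
 [ 0.3777 -0.2069  0.03  ]
 [ 0.4086 -0.1441  0.03  ]]
0.2232304736189313 -25.239685981875784
0.22568176125661815 -24.64428643595303
0.0676243255615917 65.82360119565219
stud slab z=.022 centre
```

Both heights agree with the text: stud top 71 mm against 72, pad 39–41 mm. The rail direction is about -24.6° and the plate is about 37 mm short of home. I'll grip across the rail, so yaw is -24.6°. Moving to hover over the stud.

```bash
python3 -m creep '[[[27,29,-4,0,0,-5],[27,29,-4,0,0,-5],[27,29,-4,0,0,-5],[27,29,-4,0,0,-5],[27,29,-4,0,0,-5]]]' -1 40
python3 -m creep '[[[27,29,-8,0,0,-5],[27,29,-8,0,0,-5],[27,29,-8,0,0,-5],[27,29,-8,0,0,-5],[27,29,-8,0,0,-5]]]'
```

```text
time: 0.57
tool_pos: [0.3171, -0.3467, 0.3823]
tool_rot: [3.141, 0.002, -0.109]
contact_force: [-0.3, 0.1, 0.2]
opening: 0.0916
time: 0.98
tool_pos: [0.4549, -0.1952, 0.3417]
tool_rot: [3.14, 0.001, -0.569]
contact_force: [-0.4, -1.5, 0.5]
opening: 0.0917
```

```bash
python3 -m creep '[[[-3,-8,0,0,0,6],[0,0,0,0,0,2],[0,0,0,0,0,0]]]'
python3 - <<'E'
from h import *
st=robot.observe();print(st['tool_pos'],st['tool_rot'],st['contact_force'])
m=cam('wrist',st);im=viewer.read_camera('wrist');cv2.imwrite('pics/w1.png',im)
print(proj(m,(.452,-.2036,.072)),proj(m,(.5858,-.265,.041)))
E
```

```text
time: 1.23
tool_pos: [0.4565, -0.1948, 0.3391]
tool_rot: [-3.14, 0.005, -0.436]
contact_force: [0.1, -0.9, 0.1]
opening: 0.0922
[ 0.45646932 -0.19477379  0.33914347] [-3.14031334  0.00500241 -0.43582263] [ 0.07663498 -0.93039713  0.0899242 ]
(np.float64(300.23015289120997), np.float64(211.84393043320244)) (np.float64(299.562947935726), np.float64(-15.900172562417652))
```

View pics/w1.png

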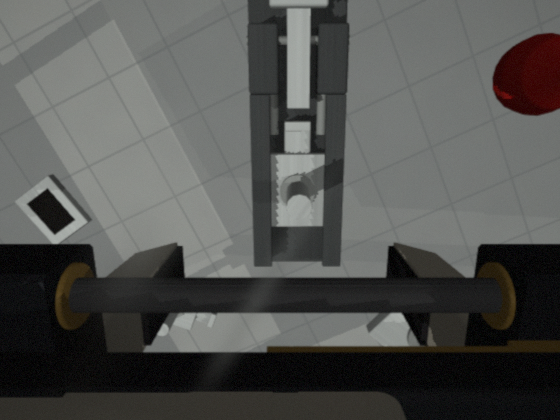

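The wrist view shows the plate in its rail with the stud top at about (299,206), where I predicted (300,212). The rail runs vertically in the image, so the yaw is right. I'll refine the stud position and work out the move.

Run:
```python
from h import *
st=robot.observe();m=cam('wrist',st);im=cv2.imread('pics/w1.png',0)
r=im[185:235,275:325];_,b=cv2.threshold(r,0,255,cv2.THRESH_OTSU)
n,l,s,c=cv2.connectedComponentsWithStats((r>205).astype(np.uint8));print(s[1:],c[1:]+[275,185])
p=onz(m,299,206,.072);d=np.array([.909,-.416]);print(p,p[:2]-st['tool_pos'][:2])
print('rail mid', [onz(m,u,v,.032) for u,v in((298.5,100),(298.5,250))], onz(m,298.5,140,.022))
```

```text
[] []
[ 0.45576533 -0.20513102  0.072     ] [-0.00040721 -0.00983208]
rail mid [array([ 0.5189039 , -0.23503176,  0.032     ]), array([ 0.41211334, -0.18633467,  0.032     ])] [ 0.49166593 -0.2229816   0.022     ]
```

```bash
python3 -m creep '[[[-2,-10,-10,0,0,0.4],[0,0,-35,0,0,0],[0,0,-35,0,0,0],[0,0,-10,0,0,0],[0,0,0,0,0,0]]]'; python3 -c "
from h import *
s=robot.observe();print(s['tool_pos']-[.454,-.2048,.22],s['tool_rot'])"
```

```text
time: 1.7
tool_pos: [0.4514, -0.211, 0.2496]
tool_rot: [3.141, -0.004, -0.441]
contact_force: [-0.4, 0.0, 0.4]
opening: 0.0917
[-0.00259328 -0.00622104  0.02958776] [ 3.14077628 -0.00417742 -0.44073842]
```

```bash
python3 -m creep '[[[2,6,-15,0,0.2,0.7],[0,0,-13,0,0,0],[0,0,0,0,0,0]]]'
python3 - <<'E'
from h import *
s=robot.observe();print(s['tool_pos']-[.454,-.2048,.22],s['tool_rot'])
cv2.imwrite('pics/w2.png',viewer.read_camera('wrist'))
E
```

```text
time: 1.95
tool_pos: [0.4521, -0.2084, 0.2226]
tool_rot: [3.139, -0.003, -0.435]
contact_force: [-0.1, 0.3, -0.0]
opening: 0.0924
[-0.00185707 -0.00360175  0.00264442] [ 3.13869421e+00 -2.82078976e-03 -4.35355404e-01]
```

View pics/w2.png

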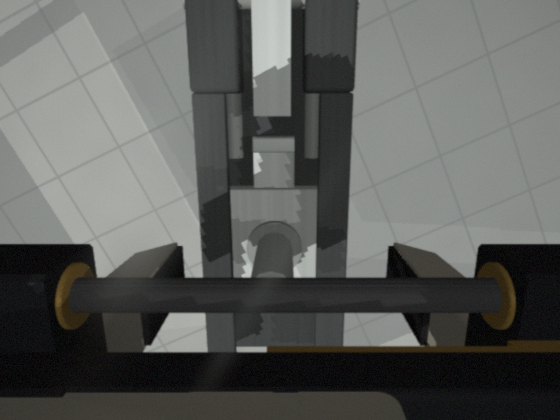

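The wrist view has the stud column at column ~273 and the finger midpoint at 285, so the tool is about 4–5 mm to one side. That agrees with the pose error, so I'll correct it and close.

```bash
python3 -m creep '[[[2,4,-2,0,0,0.4],[0,0,0,0,0,0],[0,0,0,0,0,0]]]'
```

```text
time: 2.25
tool_pos: [0.4549, -0.206, 0.2249]
tool_rot: [3.138, -0.009, -0.43]
contact_force: [0.7, 0.4, 0.5]
opening: 0.0917
```

```bash
python3 -m creep '[[[0,1,-4,0,0.3,0],[0,0,0,0,0,0],[0,0,0,0,0,0],[0,0,0,0,0,0],[0,0,0,0,0,0]]]' 1 40;  python3 -m creep '[[[0,0,0,0,0,0],[0,0,0,0,0,0],[0,0,0,0,0,0],[0,0,0,0,0,0]]]'
```

```text
time: 2.67
tool_pos: [0.4555, -0.2051, 0.2227]
tool_rot: [3.135, -0.008, -0.43]
contact_force: [-0.1, 0.3, -0.6]
opening: 0.0635
time: 3.0
tool_pos: [0.4555, -0.2051, 0.2226]
tool_rot: [3.135, -0.008, -0.43]
contact_force: [-0.5, -0.1, 0.1]
opening: 0.0362
```

```bash
python3 -m creep '[[[0,0,0,0,0,0],[0,0,0,0,0,0],[0,0,0,0,0,0],[0,0,0,0,0,0],[0,0,0,0,0,0]]]'
```

```text
time: 3.42
tool_pos: [0.4555, -0.205, 0.2227]
tool_rot: [3.135, -0.008, -0.43]
contact_force: [-0.5, 0.1, -0.3]
opening: 0.0171
```

Gripped: the opening is 17 mm on an 18 mm stud, with little side force. Now sliding.

```bash
for i in 1; do python3 -m creep '[[[0,0,0,0,0,0],[7,-3.2,0,0,0,0],[7,-3.2,0,0,0,0],[7,-3.2,0,0,0,0],[0,0,0,0,0,0]]]' 1 50; done
```

```text
time: 3.83
tool_pos: [0.4767, -0.2146, 0.2227]
tool_rot: [3.135, 0.0, -0.43]
contact_force: [-2.8, 0.2, 3.4]
opening: 0.017
```

```bash
python3 -m creep '[[[5,-2.3,0,0,0,0],[4,-1.8,0,0,0,0],[0,0,0,0,0,0]]]'; python3 -m creep '[[[3,-1.4,0,0,0,0],[0,0,0,0,0,0]]]'
```

```text
time: 4.08
tool_pos: [0.4844, -0.2181, 0.2232]
tool_rot: [3.136, 0.013, -0.43]
contact_force: [-0.8, 0.6, 3.2]
opening: 0.0171
time: 4.25
tool_pos: [0.4871, -0.2193, 0.2234]
tool_rot: [3.136, 0.019, -0.43]
contact_force: [-1.9, 0.8, 3.3]
opening: 0.0172
```

```bash
python3 -m creep '[[[2,-0.9,0,0,0,0],[0,0,0,0,0,0]]]'
```

```text
time: 4.42
tool_pos: [0.4888, -0.2201, 0.2237]
tool_rot: [3.136, 0.024, -0.43]
contact_force: [-2.3, 1.6, 2.6]
opening: 0.0167
```

The tool is tilting under load: pitch has gone from -0.008 to 0.024, so the tips lag by about 4–5 mm. I'll turn it upright and keep pushing.

```bash
python3 -m creep '[[[0,0,-0.5,0,-1.5,0],[0,0,0,0,0,0],[0,0,0,0,0,0]]]'; python3 -m creep '[[[2,-0.9,0,0,-0.8,0],[0,0,0,0,0,0]]]'
```

```text
time: 4.67
tool_pos: [0.4882, -0.22, 0.2229]
tool_rot: [-3.136, 0.006, -0.429]
contact_force: [-4.1, 1.6, 3.7]
opening: 0.0169
time: 4.83
tool_pos: [0.4894, -0.2206, 0.2229]
tool_rot: [-3.131, -0.002, -0.429]
contact_force: [-3.4, 1.5, 4.9]
opening: 0.017
```

```bash
python3 -m creep '[[[0,0,0,-0.6,0.2,0],[0,0,0,0,0,0]]]'
python3 - <<'E'
from h import *
a=viewer.read_camera('scene');w=viewer.read_camera('wrist')
cv2.imwrite('pics/s2.png',a)
o=np.zeros((420,800,3),np.uint8);o[:,:420]=w[:,70:490];o[:380,420:]=cv2.resize(a[175:275,195:295],(380,380),interpolation=2);cv2.imwrite('pics/c2.png',o)
E
```

```text
time: 5.0
tool_pos: [0.4894, -0.2203, 0.2227]
tool_rot: [-3.141, -0.001, -0.429]
contact_force: [-3.3, 0.8, 3.1]
opening: 0.0172
```

View pics/c2.png

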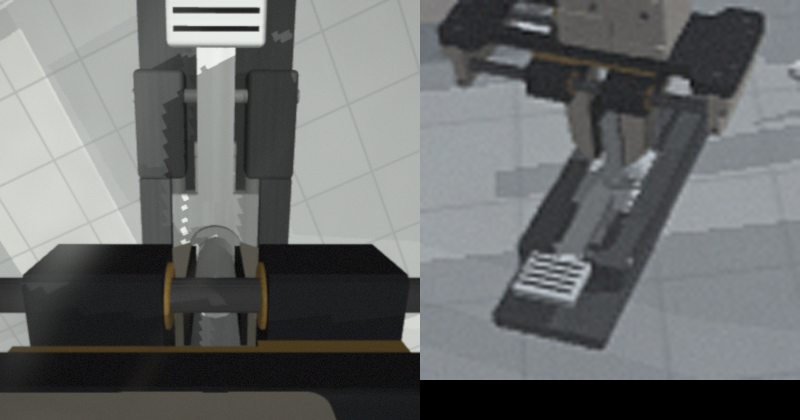

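The wrist view shows the tongue under the catch arm, with the plate's front edge at row ~192 and the pad's near edge at row ~46. Those two give the plate's x.

Run:
```python
from h import *
m=cam('wrist');d=np.array([.9096,-.4155])
f=onz(m,70+215,192,.022);p=onz(m,70+215,42,.041);p2=onz(m,285,46,.037)
for q in(p,p2): print(f,q,'plate x', 110-16-(q-f)[:2]@d*1000-30)
st=robot.observe();print('tcp->front', (f[:2]-st['tool_pos'][:2])@d)
```

```text
[ 0.5162004 -0.2322428  0.022    ] [ 0.57546976 -0.25936343  0.041     ] plate x -1.1800304390213796
[ 0.5162004 -0.2322428  0.022    ] [ 0.57468031 -0.25899828  0.037     ] plate x -0.31022973160710876
tcp->front 0.02937196494014421
```

Plate x is about -1, right at the click point. I'll push about 6 mm further in small steps.

```bash
python3 -m creep '[[[2.7,-1.2,-0.3,0,-0.2,0],[0,0,0,0,0,0]]]'; python3 -m creep '[[[2.7,-1.2,-0.3,-0.2,-0.5,0],[0,0,0,0,0,0]]]'
```

```text
time: 5.27
tool_pos: [0.4914, -0.2214, 0.2227]
tool_rot: [-3.139, -0.0, -0.428]
contact_force: [-3.4, 0.5, 4.6]
opening: 0.017
time: 5.43
tool_pos: [0.4932, -0.2223, 0.2227]
tool_rot: [-3.139, -0.005, -0.428]
contact_force: [-3.6, 0.9, 2.8]
opening: 0.0169
```

```bash
python3 -m creep '[[[2.5,-1.1,0,-0.1,-0.3,0],[0,0,0,0,0,0]]]'; python3 -m creep '[[[2,-0.9,0,0,0,0],[0,0,0,0,0,0]]]'
```

```text
time: 5.6
tool_pos: [0.4946, -0.2231, 0.2227]
tool_rot: [-3.138, -0.005, -0.428]
contact_force: [-4.9, 2.7, 5.2]
opening: 0.0167
time: 5.77
tool_pos: [0.4957, -0.2237, 0.2228]
tool_rot: [-3.138, -0.001, -0.428]
contact_force: [-4.2, 0.3, 4.7]
opening: 0.0167
```

Plate estimated at +6. Releasing it.

```bash
python3 -m creep '[[[0,0,0,0,0,0],[0,0,0,0,0,0],[0,0,0,0,0,0],[0,0,0,0,0,0],[0,0,0,0,0,0]]]' -1;python3 -m creep '[[[0,0,0,0,0,0],[0,0,0,0,0,0],[0,0,0,0,0,0],[0,0,0,0,0,0],[0,0,0,0,0,0]]]'
python3 - <<'E'
from h import *
w=viewer.read_camera('wrist');cv2.imwrite('pics/w3.png',w)
E
```

```text
time: 6.18
tool_pos: [0.4977, -0.2249, 0.2226]
tool_rot: [-3.138, -0.007, -0.427]
contact_force: [-0.1, -0.4, 0.7]
opening: 0.0456
time: 6.6
tool_pos: [0.4981, -0.2252, 0.2224]
tool_rot: [-3.138, -0.008, -0.427]
contact_force: [0.6, -1.0, -0.4]
opening: 0.0788
```

View pics/w3.png

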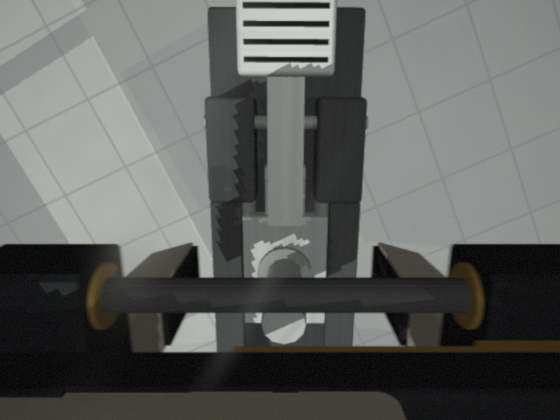

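Fingers are open and clear of the stud at (285,265–330). The plate's front edge is at row ~217 with the catch arm's tip over it at ~225, and the pad's near edge is at row ~72.

Run:
```python
from h import *
m=cam('wrist');d=np.array([.9096,-.4155])
f=onz(m,285,217,.022)
for v,z in((70,.041),(76,.037)):
    q=onz(m,285,v,z);print(f,q,'plate x', 110-16-(q-f)[:2]@d*1000-30)
P=onz(m,286,70,.041);print('pad centre from near edge',P[:2]+.016*d, 'tool',robot.observe()['tool_pos'],robot.observe()['tool_rot'])
```

```text
[ 0.51499671 -0.23180445  0.022     ] [ 0.57617443 -0.25973269  0.041     ] plate x -3.2514407518468857
[ 0.51499671 -0.23180445  0.022     ] [ 0.57440734 -0.25891129  0.037     ] plate x -1.3028055054117118
pad centre from near edge [ 0.59055973 -0.26675005] tool [ 0.49812371 -0.22514104  0.22238906] [-3.13768493 -0.00785288 -0.42727809]
```

The plate rests at about -1 to -3, so the catch holds it (free would be -22). Now lifting, shutting the fingers and moving over the pad.

```bash
python3 -m creep '[[[0,0,30,0,0,0],[0,0,30,0,0,0],[0,0,20,0,0,0],[0,0,0,0,0,0]]]' -1; python3 -m creep '[[[27,-12,0,0,0,0],[27,-12,0,0,0,0],[27,-12,0,0,0,0],[9,-4,0,0,0,0],[0,0,0,0,0,0]]]' 1 20;  python3 -m creep '[[[0,0,0,0,0,0],[0,0,0,0,0,0],[0,0,0,0,0,0],[0,0,0,0,0,0],[0,0,0,0,0,0]]]'; python3 -m creep '[[[0,0,0,0,0,0],[0,0,0,0,0,0],[0,0,0,0,0,0],[0,0,0,0,0,0],[0,0,0,0,0,0]]]'
python3 - <<'E'
from h import *
cv2.imwrite('pics/s3.png',viewer.read_camera('scene'));st=robot.observe();print(st['tool_pos'],st['tool_rot'],st['opening'])
E
```

```text
time: 6.98
tool_pos: [0.4972, -0.2247, 0.3034]
tool_rot: [-3.137, -0.002, -0.427]
contact_force: [0.4, -0.3, 0.6]
opening: 0.0915
time: 7.4
tool_pos: [0.5885, -0.2648, 0.3017]
tool_rot: [-3.137, 0.001, -0.428]
contact_force: [-0.6, -0.1, 0.2]
opening: 0.0629
time: 7.82
tool_pos: [0.5859, -0.2635, 0.2986]
tool_rot: [-3.136, 0.008, -0.428]
contact_force: [-0.2, -0.8, -0.4]
opening: 0.0294
time: 8.23
tool_pos: [0.585, -0.2631, 0.2997]
tool_rot: [-3.136, 0.007, -0.428]
contact_force: [-0.3, 0.2, -0.0]
opening: 0.0008
[ 0.58505464 -0.26308293  0.29966056] [-3.1360464   0.0067657  -0.42760515] 0.0004847736178846863
```

```bash
python3 -m creep '[[[4,-3,-30,0,-0.3,0],[0,0,-30,0,0,0],[0,0,-8,0,0,0],[0,0,0,0,0,0]]]'
python3 - <<'E'
from h import *
cv2.imwrite('pics/s4.png',viewer.read_camera('scene'));w=viewer.read_camera('wrist')
a=cv2.imread('pics/s4.png')
o=np.zeros((420,800,3),np.uint8);o[:,:420]=w[:,70:490];o[:380,420:]=cv2.resize(a[175:275,195:295],(380,380),interpolation=2);cv2.imwrite('pics/c4.png',o)
E
```

```text
time: 8.62
tool_pos: [0.5898, -0.2664, 0.2324]
tool_rot: [-3.134, -0.005, -0.428]
contact_force: [-0.3, 0.3, 0.7]
opening: 0.001
```

View pics/c4.png

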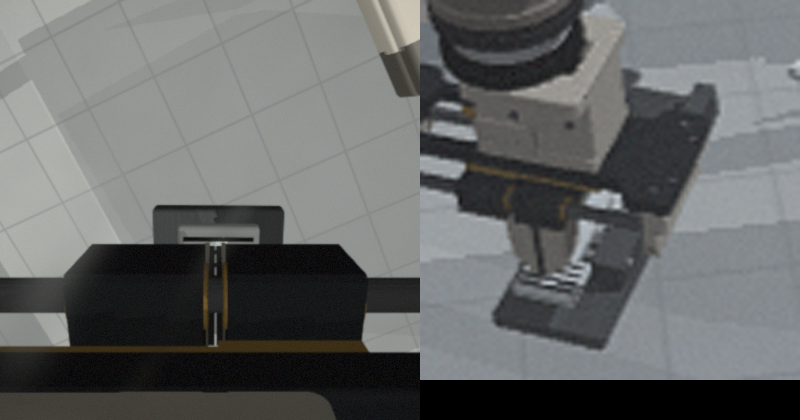

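The fingertips (wrist column ~215) stand over the pad, which is centred at about column 218, and the scene view agrees. Pressing down in small steps.

```bash
python3 -m creep '[[[0,0,-8,0,0,0],[0,0,-4,0,0,0],[0,0,0,0,0,0]]]'; python3 -m creep '[[[0,0,-4,0,0,0],[0,0,0,0,0,0]]]'; python3 -m creep '[[[0,0,-3,0,0,0],[0,0,0,0,0,0]]]'
```

```text
time: 8.97
tool_pos: [0.5912, -0.2671, 0.2255]
tool_rot: [-3.135, -0.013, -0.427]
contact_force: [0.1, -0.2, -0.9]
opening: 0.0008
time: 9.13
tool_pos: [0.5914, -0.2672, 0.2224]
tool_rot: [-3.136, -0.015, -0.427]
contact_force: [0.5, 1.0, -0.9]
opening: 0.0007
time: 9.3
tool_pos: [0.5916, -0.2674, 0.2198]
tool_rot: [-3.136, -0.017, -0.427]
contact_force: [-0.0, 0.4, 1.4]
opening: 0.0004
```

```bash
python3 -m creep '[[[-2,1,-3,0.4,0.8,0],[0,0,0,0,0,0]]]'; python3 -m creep '[[[0,0,-3,0,0,0],[0,0,0,0,0,0]]]'; python3 -m creep '[[[0,0,-3,0,0,0],[0,0,0,0,0,0]]]'
```

```text
time: 9.47
tool_pos: [0.5901, -0.2666, 0.2177]
tool_rot: [-3.136, -0.003, -0.427]
contact_force: [-0.9, -0.4, -0.1]
opening: 0.0008
time: 9.63
tool_pos: [0.5905, -0.2669, 0.2153]
tool_rot: [-3.136, -0.006, -0.427]
contact_force: [-1.0, 0.2, -0.1]
opening: 0.0004
time: 9.8
tool_pos: [0.5909, -0.267, 0.2127]
tool_rot: [-3.136, -0.007, -0.427]
contact_force: [0.8, 0.7, 3.8]
opening: 0.0003
```

```bash
python3 -m creep '[[[0,0,-3,0,0,0],[0,0,0,0,0,0]]]'; python3 -m creep '[[[0,0,-3,0,0,0],[0,0,0,0,0,0]]]'
```

```text
time: 9.97
tool_pos: [0.5911, -0.2671, 0.2105]
tool_rot: [-3.136, -0.009, -0.427]
contact_force: [-0.4, 0.1, 4.4]
opening: 0.0003
time: 10.13
tool_pos: [0.5912, -0.2671, 0.2104]
tool_rot: [-3.136, -0.01, -0.427]
contact_force: [-0.9, 0.5, 5.0]
opening: 0.0006
```

```bash
python3 -m creep '[[[0,0,-3,0,0,0],[0,0,0,0,0,0]]]'
```

```text
time: 10.3
tool_pos: [0.5911, -0.2671, 0.2104]
tool_rot: [-3.137, -0.012, -0.427]
contact_force: [-1.3, 1.3, 3.2]
opening: 0.0007
```

```bash
python3 -m creep '[[[0,0,-6,0,0,0],[0,0,0,0,0,0],[0,0,0,0,0,0]]]'; python3 -m creep '[[[0,0,-7,0,0.4,0],[0,0,-7,0,0,0],[0,0,-7,0,0,0],[0,0,-7,0,0,0],[0,0,-7,0,0,0]]]'
python3 - <<'E'
from h import *
cv2.imwrite('pics/s5.png',viewer.read_camera('scene'));w=viewer.read_camera('wrist')
a=cv2.imread('pics/s5.png')
o=np.zeros((400,800,3),np.uint8);
for i,n in enumerate(('s4','s5')): o[:,400*i:400*i+400]=cv2.resize(cv2.imread(f'pics/{n}.png')[175:275,195:295],(400,400),interpolation=2)
cv2.imwrite('pics/c5.png',o)
E
```

```text
time: 10.55
tool_pos: [0.5913, -0.267, 0.2114]
tool_rot: [-3.138, -0.016, -0.426]
contact_force: [-0.3, -0.0, 2.9]
opening: 0.0003
time: 10.97
tool_pos: [0.5957, -0.2686, 0.2053]
tool_rot: [3.139, -0.042, -0.425]
contact_force: [-8.6, 4.0, 38.7]
opening: 0.0005
```

View pics/c5.png

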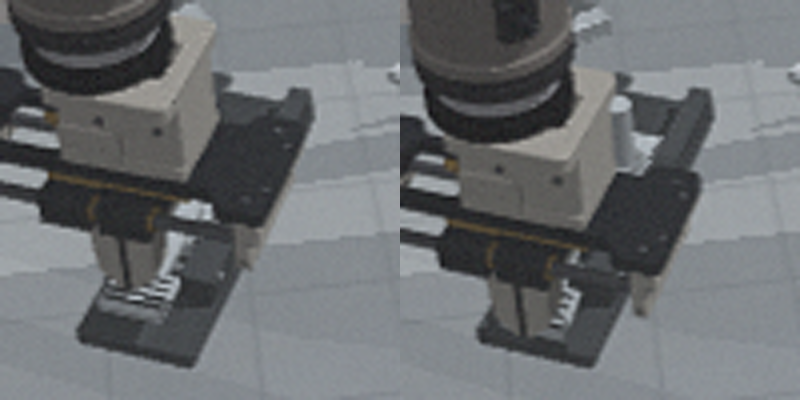

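The plate has sprung back: the stud is now visible behind the gripper at (620,130). The press reached the stop and overdid the force, at 38.7 N on the fingers, so I'm lifting off straight away.

```bash
python3 -m creep '[[[0,0,5,0,0,0],[0,0,10,0,0,0],[0,0,30,0,0,0],[0,0,35,0,0,0],[0,0,35,0,0,0]]]';python3 -m creep '[[[-25,11,20,0,0,0],[-25,11,20,0,0,0],[-25,11,5,0,0,0],[-10,4,0,0,0,0],[0,0,0,0,0,0]]]'; python3 -m creep '[[[0,0,0,0,0,0],[0,0,0,0,0,0],[0,0,0,0,0,0],[0,0,0,0,0,0]]]'
python3 - <<'E'
from h import *
st=robot.observe();m=cam('wrist',st);print(proj(m,(.586,-.2655,.041)))
cv2.imwrite('pics/w6.png',viewer.read_camera('wrist'));cv2.imwrite('pics/s6.png',viewer.read_camera('scene'))
a=cv2.imread('pics/s6.png');w=cv2.imread('pics/w6.png')
o=np.zeros((420,800,3),np.uint8);o[:,:420]=w[:,70:490];o[:380,420:]=cv2.resize(a[175:275,195:295],(380,380),interpolation=2);cv2.imwrite('pics/c6.png',o)
E
```

```text
time: 11.48
tool_pos: [0.5928, -0.267, 0.3164]
tool_rot: [3.14, -0.023, -0.425]
contact_force: [0.3, -0.2, -0.4]
opening: 0.0003
time: 11.9
tool_pos: [0.505, -0.2288, 0.3681]
tool_rot: [3.139, -0.029, -0.424]
contact_force: [0.7, 0.3, -0.1]
opening: 0.0003
time: 12.23
tool_pos: [0.5062, -0.2295, 0.3659]
tool_rot: [3.14, -0.026, -0.425]
contact_force: [0.3, -0.7, 0.2]
opening: 0.0004
(np.float64(284.2624579901041), np.float64(95.25445242722581))
```

View pics/c6.png

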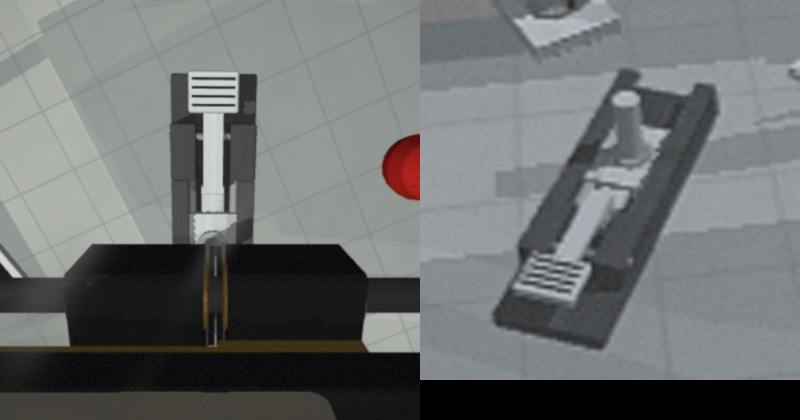

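The plate lies flat in the rail and the pad is back up. The stud's top is at zoom (627,98) in the scene view and the plate's front edge is at row ~213 in the wrist view. I'll check its x.

Run:
```python
from h import *
s=cam('scene');m=cam('wrist');d=np.array([.9096,-.4155]);n=np.array([.4155,.9096])
p=onz(s,195+207/3.8-.4,175+98/3.8-.4,.072)
pads=onz(s,195+132/3.8-.4,175+278/3.8-.4,.041)
print('scene: stud',p,'pad',pads,'x',110-(pads-p)[:2]@d*1000,'y',(p-pads)[:2]@n*1000)
f=onz(m,282,213,.022);q=onz(m,284,112,.04);print('wrist x',94-(q-f)[:2]@d*1000-30)
```

```text
scene: stud [ 0.46498587 -0.2090936   0.072     ] pad [ 0.58884411 -0.26600831  0.041     ] x -26.309518025292277 y 0.30651950661523314
wrist x -23.00383510072713
```

Plate x is about -23 to -26 mm and y is about 0. The catch is at rest and the robot is clear, so I'm handing in.

```bash
python3 -c "
from h import *
print(robot.hand_in())"
```

```text
the job is handed in; nothing more can be done
None
```

I ran the catch test and handed the job in at about 12.3 s of the 35 s allowed; the hand-in gives no verdict.

- **Latching:** I gripped the stud across the rail, pushed the plate to about +6 mm and opened the fingers. From the wrist view it then rested at about -1 to -3 mm, so the catch alone held it.
- **Release:** I pressed the pad down with shut fingers until it met its stop, and the springs pushed the plate out.
- **Final check:** The plate lay flat at x of about -23 mm (wrist view) or -26 mm (scene view), on the middle line to within about 1 mm. The pad looked back up at rest, and the arm was clear.

**What was off:**
- **Pressing force:** For a moment it reached about 39 N at the pad's stop, where 3–6 N was intended. It acted on the fingertips, not the gripper's body.
- **Sliding force:** The wrist force stayed at about 5–7 N in all while I pushed, so I never saw the 13 N or felt the click. That the catch engaged rests on the pictures.

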